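Feed a slide box through the gravity flap of the drop-off chute

TASK

Hand in the yellow slide box lying on the steel shelf of the white drop-off chute: with the fingertips push it steadily along the shelf so that it swings the blue-edged flap inward, and keep pushing until it slides down the ramp inside and rests at the bottom; then draw the fingers back out so that the flap hangs shut again. Only push the box, never lift or flick it, and leave the things standing around the chute where they are.

Things in the scene. Friction and masses are not known exactly. Their poses are not given: they have to be found in the camera images.
- chute: White bench-top slide drop-off chute, fixed, 295 long x 200 wide x 130 mm high. Origin on the worktop in the mouth plane, midway across; x = feed direction (level, into the mouth), z up. In front (x = -150 to 0) an open steel shelf, top 60 mm above the worktop, 200 mm wide, with 12 mm high side rails that funnel from 184 mm apart at the free edge to 110 mm at the mouth. Steel and rails are slippery (friction 0.13).
- mouth (a point): Middle of the mouth at shelf height: chute x = 0, y = 0, z = 60 mm; axes as the chute's. The mouth is 112 mm wide between side cheeks and 52 mm high, under a white lintel (x = 0 to 5 mm) with a blue stripe; lintel top and the clear cover behind it are 70 mm above the shelf; the cover slopes down from x = 55 mm on.
- sill_edge (a point): Inner end of the level shelf, 36 mm past the mouth; beyond it a ramp falls 25 degrees for 100 mm to a stop lip. A box whose middle is some 12 mm past this edge tips on to the ramp and slides down to the lip by itself. Fingers pushing from behind follow it up to 15 mm past the mouth plane, under the lintel: lean the hand back (away from the mouth) by 25 to 40 degrees.
- flap (a joint): Flap in the mouth, clear plastic with a blue lower edge, 107 wide, 55 mm long, 30 g, slippery. Hangs from a pin at chute x = 10 mm, 58 mm above the shelf, behind the lintel; lower edge 3 mm above the shelf. 0 = hanging shut; grows (rad) as the lower edge swings inward and up, to 1.35; cannot swing outward. No latch or spring: falls shut within about a second.
- slide_box: Yellow closed box of microscope slides, 72 (x) x 85 (y) x 33 mm high, 0.13 to 0.22 kg, too wide to grip. Origin at the centre of its underside. Starts flat on the shelf before the flap, its x along the chute's x up to 15 degrees askew; rear face (36 mm behind the origin, -x) towards the free edge. At the bottom of the ramp its origin is at chute x = 97, z = 31 mm, nose down 25 degrees.
- orange_cup: Bystander: specimen cup with orange lid, 62 mm across, 70 mm high, standing on the worktop beyond the chute's closed end. Origin at the centre of its underside.
- amber_bottle: Bystander: small amber bottle with black cap, 42 mm across, 91 mm high, beyond the chute's closed end, beside the orange cup. Origin at the centre of its underside.
- stapler: Bystander: black stapler, 34 x 127 x 41 mm, at the left end of the worktop. Origin at the centre of its underside.
- teal_cup: Bystander: specimen cup with teal lid, 62 mm across, 70 mm high, right of the label printer. Origin at the centre of its underside.
- timer: Bystander: white digital timer lying flat, 68 x 62 x 18 mm, in front of the binders at the left. Origin at the centre of its underside.
There are look-alikes about, which are no part of the job. Of the things that look like the slide_box, the smaller one is meant.

How it is judged (in metres and radians):
On the way:
1. the box swings the flap open and passes under it (value of joint flap above 0.6 rad and x of slide_box in the frame of chute above -0.01 m), for 0.02 s.
At the end, for the whole second after the job is handed in: The slide box lies still (under 20 mm/s) at the bottom of the ramp: its origin 85 to 115 mm past the mouth plane and less than 45 mm above the worktop; the flap hangs shut (under 0.08 rad) (x of slide_box in the frame of chute between 0.085 and 0.115 m and height (world z) of slide_box below 0.045 m and linear speed of slide_box below 0.02 m/s and value of joint flap below 0.08 rad); the robot touches nothing.
It fails at once if the box is lifted (origin more than 15 mm above the shelf) (height (world z) of slide_box above 0.075 m).
It fails at once if the box is flicked or shoved along the shelf (over 0.35 m/s before it is through the mouth) (x of slide_box in the frame of chute below 0.02 m and linear speed of slide_box above 0.35 m/s).
It fails at once if a bystander is moved by more than 20 mm (distance of any of orange_cup, amber_bottle, stapler, teal_cup, timer from where it was at the start of the episode above 0.02 m).
It also fails if it takes over 38 s, if anything falls off the work surface, if the arm or the gripper's body presses on something with over 40 N, if the wrist force passes 120 N, or if a joint passes its speed limit or range.

ROBOT

A 7-joint arm with a two-finger parallel gripper is mounted at the origin on a cart in front of the work surface, level with it; the furniture and walls round the work are solid. World frame = base frame: x ahead of the robot, y to its left, z up, the work surface at z = 0. Lengths are in mm, angles in rad, forces in N, time in s.
With the tool pointing down it reaches from about 400 to 875 mm from the base axis. Payload 19.3 kg.
Tool frame: the origin (TCP) lies at the very end of the fingers, on their centre line; the grasp point (between the pads) lies 19 mm behind it (grip_point_offset is the z of the grasp point in the tool frame, in mm); z points along the fingers, y is the line along which they close (so a half turn about z gives the same grasp; the last joint's range is limited). The gripper opens to 85 mm and grips with 20 to 120 N. Pads are 22 mm wide; open, the fingers measure 114 mm over their backs; the gripper's body (76 mm by 85 mm) begins 54 mm behind the grasp point. The pads swing forward as they close: fully open they stand 13 mm farther back than shut.
Start: joints at [-1.221, 0.521, -0.036, 1.599, 0.021, 1.021, -0.113], TCP at [254.753, 570.715, 231.291] pointing down, gripper open.
Joint ranges: [-2.91, 2.91], [-0.3, 2.13], [-1.5, 1.42], [0.17, 2.43], [-1.26, 4.41], [0.16, 1.93], [-2.52, 2.52]. Speed limits (rad/s): [1.89, 1.89, 2.39, 2.39, 3.01, 3.01, 3.01].

INTERFACE

Orientations are given as a 3x3 rotation matrix whose columns are the frame's x, y, z axes.
In Python, from workcell import movep, movel, goto_joints, open_gripper, clamp, wait, inverse_kinematics, read_state, camera, PlanningError, finish_job, grip_point_offset gives the robot as it stands. Calls block until the motion is done:
- movep(position, orientation): joint-space move of the TCP to a pose.
- movel(position, frame=None, max_speed=150, guard=None): straight line of the TCP; frame=None keeps the orientation; max_speed is the mean speed in mm/s. With guard (N) it stops when the force on the tool has changed by that much, and returns True; else False.
- goto_joints(angles): joint-space move.
- open_gripper() and clamp(): open the fingers fully, or close them until they stop; the grip force is fixed at half the most.
- wait(seconds).
- inverse_kinematics(position, orientation): joint angles nearest the present ones, or None.
- read_state(): the state.
- camera(name): name is "side" or "top" or "wrist"; returns a dict with "image" (400x640x3 uint8, blue, green, red), "range_z" (400x640 float32, mm along the optical axis (not along the pixel's ray), 0 where there is no reading), "fx", "fy", "cx", "cy" (pixels), "cam_to_world" (4x4, takes a point from camera to world coordinates). Camera axes: x right, y up, looking along -z (the intrinsics and any distortion apply to the point x, -y, -z); pixel columns grow to the right and rows downward; lengths in mm; the calibration is good to about 2 mm. A picture is of the moment at which its call begins.
A pose or a line that the arm cannot do raises PlanningError and nothing moves.
- finish_job(): hands the job in; it is judged then, once.
The state is a dict: "time": time; "qpos": joint angles; "qvel": joint speeds; "joint_efforts": joint torques, N m; "eef_pos": TCP position; "tool_rot": TCP orientation; "ft_force": force on the tool from outside, world axes, zero at the start; "torque": the same for the moment, N m; "finger_gap": finger opening in mm; "gripper_force": force on a finger pad.
Only numpy, scipy, OpenCV 4.12 (cv2) and the standard library are available. Lean on these libraries where they do the work, as an engineer would, in place of code of your own. Each camera call takes 0.05 s, during which the arm holds its last target. There are 200 camera calls.

## Working session

There is one attempt and no reset: what is moved stays moved. The work goes in short steps, each a Python script; the robot and the scene stay as the last script left them, time stands still between calls to the robot, and variables do not carry over. Pictures are saved under pics/ and viewed, at most 10 in all, crops included, and the job is handed in when it is done.

```bash
mkdir -p pics; ls; cat > h.py <<'E'
import numpy as np, cv2
from workcell import *
def pts(c):
    z=c["range_z"].astype(float); v,u=np.mgrid[:400,:640]
    P=np.stack([(u-c["cx"])/c["fx"]*z,-(v-c["cy"])/c["fy"]*z,-z],-1)
    T=np.array(c["cam_to_world"]); return P@T[:3,:3].T+T[:3,3]
E
python3 - <<'E'
from h import *
import pickle
d={n:camera(n) for n in("top","side")}
pickle.dump(d,open("c0.pkl","wb"))
for n in d:
    cv2.imwrite(f"pics/{n}0.png",d[n]["image"]); print(n,d[n].keys(),np.round(d[n]["cam_to_world"],2).tolist(),d[n]["fx"])
s=read_state();print(s["time"],s["finger_gap"],grip_point_offset,np.round(s["tool_rot"],2).tolist())
E
```

```text
pics
top dict_keys(['image', 'range_z', 'fx', 'fy', 'cx', 'cy', 'cam_to_world']) [[-0.03, 0.98, -0.21, 288.71], [-1.0, -0.03, 0.0, 125.93], [-0.0, 0.21, 0.98, 1231.3], [0.0, 0.0, 0.0, 1.0]] 459.33553613802945
side dict_keys(['image', 'range_z', 'fx', 'fy', 'cx', 'cy', 'cam_to_world']) [[1.0, -0.03, 0.06, 575.42], [0.07, 0.37, -0.93, -668.28], [0.01, 0.93, 0.37, 430.76], [0.0, 0.0, 0.0, 1.0]] 361.2819388851099
0.1 85.78666462203053 -18.700000000000003 [[-0.91, 0.41, -0.0], [0.41, 0.91, -0.0], [-0.0, -0.0, -1.0]]
```

View pics/top0.png

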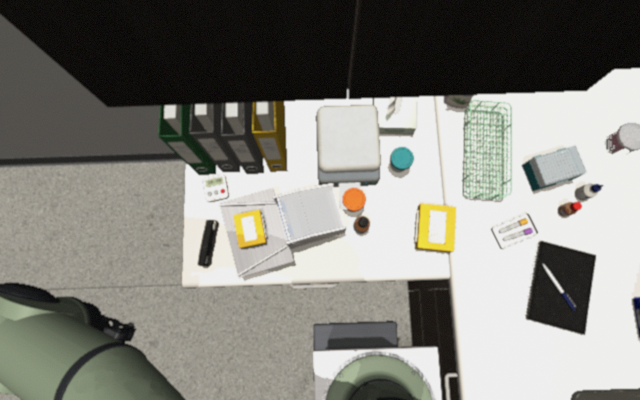

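View pics/side0.png

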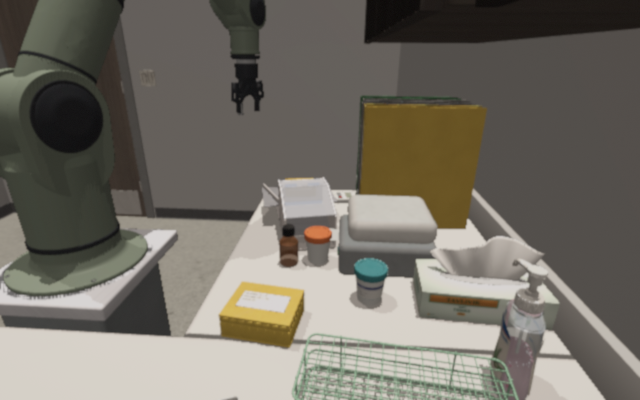

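Candidates for the slide box: the yellow box on the chute shelf, top (250,229), and the yellow box on the bench, top (436,228). The one on the shelf is smaller and lies where the task says, so it fits. Next I'll confirm it in a crop and measure.

```bash
python3 - <<'E'
from h import *
import pickle
c=pickle.load(open("c0.pkl","rb"))["top"]; im=c["image"]; W=pts(c)
cv2.imwrite("pics/crop0.png",cv2.resize(im[175:285,190:390],None,fx=4,fy=4,interpolation=cv2.INTER_CUBIC))
hsv=cv2.cvtColor(im,cv2.COLOR_BGR2HSV)
m=cv2.inRange(hsv,(18,120,90),(35,255,255))
n,l,st,ce=cv2.connectedComponentsWithStats(m)
for i in range(1,n):
    if st[i,4]>100:
        mm=cv2.morphologyEx((l==i).astype(np.uint8),cv2.MORPH_CLOSE,np.ones((15,15)))
        p=W[mm>0]; zt=np.percentile(p[:,2],80); p=p[abs(p[:,2]-zt)<6]
        r=cv2.minAreaRect(p[:,:2].astype(np.float32)); print(st[i],ce[i],zt,r)
bl=cv2.inRange(hsv,(95,80,50),(130,255,255)); bl[:,400:]=0
ys,xs=np.nonzero(bl); print("blue",[(x,y,*np.round(W[y,x])) for x,y in zip(xs,ys)][::6])
for (u,v) in [(225,205),(270,255),(262,200),(240,265),(275,215),(300,215),(320,215),(335,210),(295,240),(310,238),(340,235),(330,190),(285,195)]:
    print(u,v,np.round(W[v,u]))
E
```

```text
[251 102  26  32 227] [263.40528634 121.66519824] 317.63228843615906 ((661.1263427734375, 240.5772247314453), (49.03956604003906, 68.81883239746094), 89.4791488647461)
[ 416  204   40   48 1092] [435.37179487 228.28205128] 47.33099342446917 ((452.04913330078125, -172.6356964111328), (94.0668716430664, 118.92100524902344), 81.95761108398438)
[234 210  32  38 608] [249.77302632 229.37335526] 93.85178634298718 ((458.7059326171875, 307.4800109863281), (85.76522064208984, 66.11109161376953), 10.432677268981934)
blue []
225 205 [525. 372.  72.]
270 255 [393. 258.  72.]
262 200 [537. 278.  62.]
240 265 [371. 335.  58.]
275 215 [496. 245.  59.]
300 215 [482. 177. 128.]
320 215 [483. 128. 112.]
335 210 [498.  90.  90.]
295 240 [421. 190. 131.]
310 238 [428. 155. 107.]
340 235 [446.  77.   2.]
330 190 [550. 101.  91.]
285 195 [533. 213. 128.]
```

View pics/crop0.png

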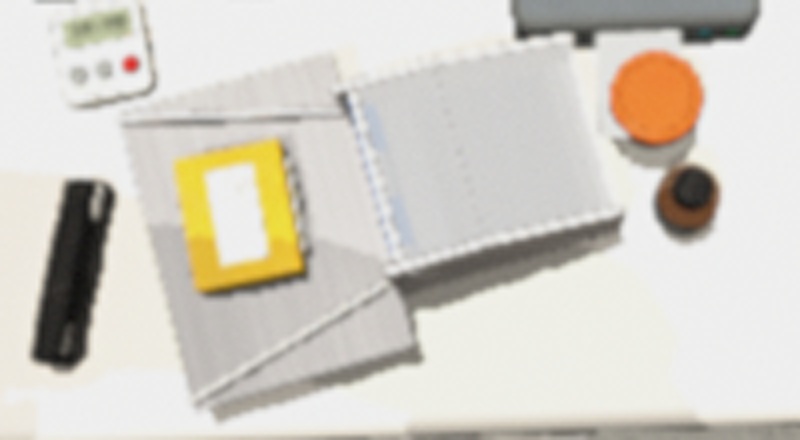

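The crop shows the smaller box (crop 240,215) on the shelf behind the rails, with the flap's blue edge at (385,190) and the timer, stapler, orange cup and bottle around it. The height of 94 mm and the roughly 86 mm side match the slide box; the other box measures 94x119. Next is the chute pose.

```bash
python3 - <<'E'
from h import *
import pickle
c=pickle.load(open("c0.pkl","rb"))["top"]; W=pts(c)
reg=np.zeros((400,640),bool); reg[180:285,215:350]=1
for lo,hi in((54,66),(40,140),(54,104),(124,136)):
    m=(reg&(W[...,2]>lo)&(W[...,2]<hi)).astype(np.uint8)
    n,l,st,_=cv2.connectedComponentsWithStats(m); 
    p=W[m>0] if lo==54 and hi==66 else W[l==1+np.argmax(st[1:,4])]
    r=cv2.minAreaRect(p[:,:2].astype(np.float32)); print(lo,hi,len(p),r,np.round(cv2.boxPoints(r)).tolist())
# shelf edges by lines: estimate from axis a
from itertools import product
reg2=reg&(W[...,2]>40)&(W[...,2]<140); P=W[reg2]
for a in np.radians(np.arange(-80,-65,1.0)):
    e=np.array([np.cos(a),np.sin(a)]); n=np.array([-e[1],e[0]])
    X=P[:,:2]@e; Y=P[:,:2]@n
    print(round(np.degrees(a)),"x %.0f..%.0f y %.0f..%.0f"%(*np.percentile(X,[.3,99.7]),*np.percentile(Y,[.3,99.7])),end=" | ")
E
```

```text
54 66 3342 ((477.7733154296875, 200.7384796142578), (200.27047729492188, 342.16802978515625), 14.343653678894043) [[338.0, 342.0], [423.0, 10.0], [617.0, 60.0], [532.0, 391.0]]
40 140 7841 ((477.7733154296875, 200.7384796142578), (200.27047729492188, 342.16802978515625), 14.343653678894043) [[338.0, 342.0], [423.0, 10.0], [617.0, 60.0], [532.0, 391.0]]
54 104 5511 ((477.7733154296875, 200.7384796142578), (200.27047729492188, 342.16802978515625), 14.343653678894043) [[338.0, 342.0], [423.0, 10.0], [617.0, 60.0], [532.0, 391.0]]
124 136 1358 ((480.8709716796875, 190.14015197753906), (123.22030639648438, 81.19976043701172), 14.61635684967041) [[411.0, 214.0], [431.0, 135.0], [551.0, 166.0], [530.0, 245.0]]
-80 x -288..45 y 397..598 | -79 x -278..55 y 402..601 | -78 x -268..65 y 406..604 | -77 x -258..74 y 409..607 | -76 x -249..84 y 413..610 | -75 x -240..94 y 416..613 | -74 x -231..104 y 418..616 | -73 x -223..114 y 421..619 | -72 x -215..123 y 423..622 | -71 x -207..133 y 425..625 | -70 x -199..143 y 427..628 | -69 x -191..153 y 428..630 | -68 x -183..162 y 429..633 | -67 x -174..172 y 431..635 | -66 x -166..181 y 431..637 |
```

```bash
cat >> h.py <<'E'
a=np.radians(-75.66); e=np.array([np.cos(a),np.sin(a),0]); n=np.array([-e[1],e[0],0])
M=-98*e+512.4*n
def C(x,y,z): return M+x*e+y*n+np.array([0,0,z])
def R(s,lean=35):
    t=np.radians(lean); z=np.sin(t)*e-np.array([0,0,np.cos(t)]); y=s*n
    return np.column_stack([np.cross(y,z),y,z])
E
python3 - <<'E'
from h import *
q0=np.array(read_state()["qpos"])
for s in(1,-1):
    for p in((-172,6,170),(-160,6,73),(6,2,73)):
        q=inverse_kinematics(C(*p),R(s)); print(s,p,np.round(C(*p)),None if q is None else np.round(q,2))
E
```

```text
1 (-172, 6, 170) [435. 390. 170.] [-1.28  0.79  0.37  1.51  0.2   1.29 -0.8 ]
1 (-160, 6, 73) [438. 378.  73.] [-1.26  0.91  0.35  1.57  0.18  1.12 -0.85]
1 (6, 2, 73) [476. 217.  73.] [-1.14  0.82  0.43  1.85  0.27  0.86 -0.75]
-1 (-172, 6, 170) [435. 390. 170.] [-0.8   0.79 -0.43  1.48  0.64  1.51  1.96]
-1 (-160, 6, 73) [438. 378.  73.] [-0.81  0.9  -0.39  1.54  0.69  1.36  1.89]
-1 (6, 2, 73) [476. 217.  73.] [-0.62  0.78 -0.33  1.83  0.79  1.15  1.94]
```

```bash
python3 - <<'E'
from h import *
clamp()
movep(C(-175,6,170),R(1)); movel(C(-160,6,73),max_speed=120)
s=read_state(); print(s["time"],s["finger_gap"],s["eef_pos"],C(-160,6,73),s["ft_force"])
cs=[cv2.resize(camera(k)["image"][y:y+150,x:x+200],None,fx=3,fy=3,interpolation=cv2.INTER_CUBIC)[:, :] for k,x,y in(("top",190,150),)]
cv2.imwrite("pics/a.png",cs[0]); cv2.imwrite("pics/aw.png",camera("wrist")["image"])
E
```

```text
2.825 0.06408356196144027 [438.58170056 378.7139704   73.62802384] [438.34797408 378.35646369  73.        ] [ 0.40821185 -0.30857341 -0.22724725]
```

View pics/a.png

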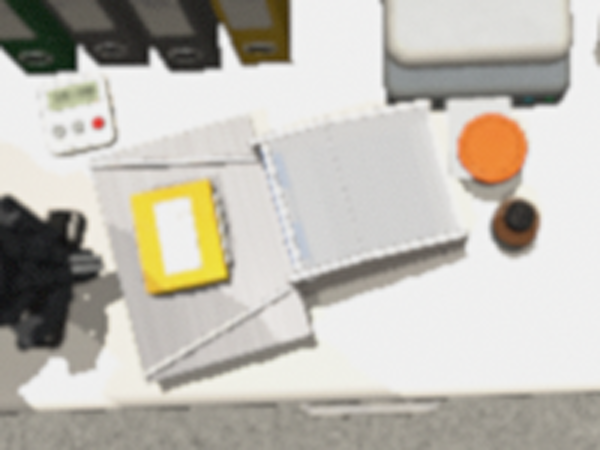

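View pics/aw.png

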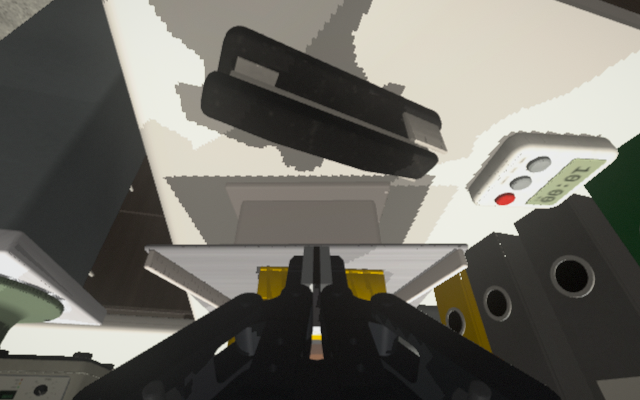

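The top view shows the fingertip at crop (97,262), about 18 mm behind the free edge. The wrist view shows the fingers (318) centred on the box's rear face (258–384). I'll check the x offset of the chute by casting rays.

```bash
python3 - <<'E'
from h import *
import pickle
c=pickle.load(open("c0.pkl","rb"))["top"];T=np.array(c["cam_to_world"])
for name,u,v,z in [("edge",92,163,60),("edge",120,270,60),("edge",150,383,60),("lintel",258,147,130),("lintel",293,280,130),("tip",97,262,76),("boxrear",133,192,93),("boxrear",148,293,93),("boxfront",211,181,93),("boxfront",228,283,93),("end",465,240,110)]:
    u=190+u/3;v=150+v/3
    d=T[:3,:3]@np.array([(u-c["cx"])/c["fx"],-(v-c["cy"])/c["fy"],-1]); p=T[:3,3]+d*(z-T[2,3])/d[2]
    print(name,np.round(p),"chute",np.round([(p-M)@e,(p-M)@n]))
E
```

```text
edge [529. 386.  60.] chute [-145.   96.]
edge [435. 361.  60.] chute [-144.   -1.]
edge [340. 335.  60.] chute [-142. -100.]
lintel [524. 235. 130.] chute [ 0. 53.]
lintel [414. 208. 130.] chute [ -1. -60.]
tip [441. 377.  76.] chute [-158.    8.]
boxrear [497. 344.  93.] chute [-112.   54.]
boxrear [411. 331.  93.] chute [-121.  -32.]
boxfront [504. 278.  93.] chute [-47.  44.]
boxfront [417. 265.  93.] chute [-55. -42.]
end [444.  68. 110.] chute [142. -65.]
```

```bash
python3 - <<'E'
from h import *
movel(C(-125,4,73),max_speed=50); movel(C(-75,0,73),max_speed=50)
s=read_state(); print(s["time"],s["eef_pos"],s["ft_force"])
im=camera("top")["image"]
cv2.imwrite("pics/b.png",cv2.resize(im[150:300,190:390],None,fx=3,fy=3,interpolation=cv2.INTER_CUBIC))
E
```

```text
4.925 [453.55512071 294.8342455   72.9639953 ] [ 0.57987606  0.32777315 -0.46334461]
```

View pics/b.png

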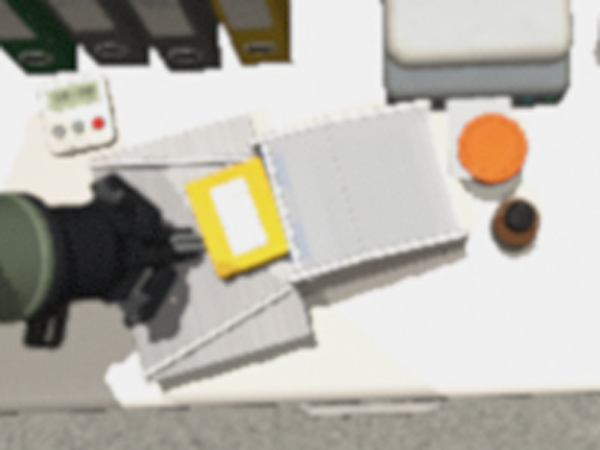

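The box is now 3–4° askew the other way. Its front-left corner (260,158) is near the left rail end and the fingers (203,240) are right of its middle (203,230). I'll measure, back off slightly, shift left and push on.

```bash
cat >> h.py <<'E'
def box():
    c=camera("top"); im=c["image"]; T=np.array(c["cam_to_world"])
    m=cv2.inRange(cv2.cvtColor(im,cv2.COLOR_BGR2HSV),(18,120,90),(35,255,255)); m[:195]=0; m[:,:215]=0; m[:,350:]=0
    v,u=np.nonzero(cv2.morphologyEx(m,cv2.MORPH_CLOSE,np.ones((15,15))))
    d=np.stack([(u-c["cx"])/c["fx"],-(v-c["cy"])/c["fy"],-np.ones(len(u))],-1)@T[:3,:3].T
    p=T[:3,3]+d*((93-T[2,3])/d[:,2])[:,None]-M
    q=np.stack([p@e,p@n],-1).astype(np.float32); r=cv2.minAreaRect(q)
    return r,np.round(cv2.boxPoints(r)).tolist()
E
python3 - <<'E'
from h import *
print(box())
movel(C(-82,0,73),max_speed=50); movel(C(-82,12,73),max_speed=50)
movel(C(-60,9,73),max_speed=40)
print(box(),read_state()["time"])
E
```

```text
(((-33.61512756347656, 8.552391052246094), (65.85393524169922, 88.80355834960938), 3.5005877017974854), [[-69.0, 51.0], [-64.0, -38.0], [2.0, -34.0], [-3.0, 55.0]])
(((-26.2285099029541, 4.789146423339844), (48.75755310058594, 88.41925811767578), 0.11955442279577255), [[-51.0, 49.0], [-51.0, -39.0], [-2.0, -39.0], [-2.0, 49.0]]) 6.4667
```

The box is now square (0.1°), 5–7 mm left of centre, and its rear face is 9 mm ahead of the TCP as modelled. I'll push it home with the contact edge about 14 mm past the mouth.

```bash
python3 - <<'E'
from h import *
movel(C(-25,5,73),max_speed=50); print(box(),read_state()["ft_force"])
print(movel(C(5,3,73),max_speed=35,guard=12)); s=read_state(); print(s["time"],s["ft_force"],(s["eef_pos"]-M)@e); wait(0.7)
im=camera("top")["image"]; im2=camera("side")["image"]
A=cv2.resize(im[180:280,210:360],(600,400),interpolation=cv2.INTER_CUBIC)[:,:]
B=cv2.resize(im2[160:260,230:350],(480,400),interpolation=cv2.INTER_CUBIC)
cv2.imwrite("pics/c.png",cv2.resize(np.hstack([A,B]),(800,296)))
E
```

```text
(((-8.988929748535156, -0.668853759765625), (14.721983909606934, 85.94731903076172), 0.4149341881275177), [[-17.0, 42.0], [-16.0, -44.0], [-1.0, -44.0], [-2.0, 42.0]]) [0.58142544 0.80163271 0.10744062]
False
8.3833 [0.29345121 0.85080437 0.15998928] 4.776728535752248
```

View pics/c.png

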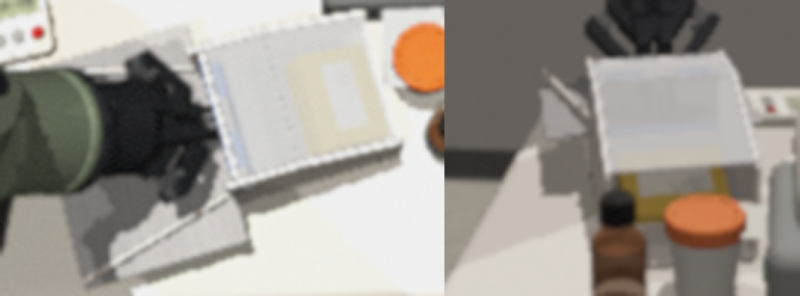

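The box can be seen through the clear cover at the bottom of the ramp (left panel 340,95; right panel 670,190). Now I'll draw the fingers back and check.

```bash
python3 - <<'E'
from h import *
movel(C(-90,2,76),max_speed=80); movel(C(-160,2,130),max_speed=120); wait(1.2)
im=camera("top")["image"]; im2=camera("side")["image"]
A=cv2.resize(im[180:280,210:360],(600,400),interpolation=cv2.INTER_CUBIC)
B=cv2.resize(im2[160:260,230:350],(480,400),interpolation=cv2.INTER_CUBIC)
cv2.imwrite("pics/d.png",cv2.resize(np.hstack([A,B]),(800,296)))
print(read_state()["time"],read_state()["ft_force"])
E
```

```text
12.7083 [-0.09651722 -0.71754884 -0.68588046]
```

View pics/d.png

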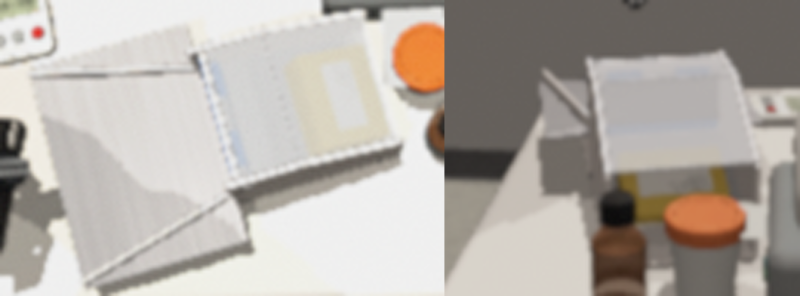

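The box is at the bottom of the ramp (left panel 340,95). The blue flap edge is back at the mouth (left panel 225,110), the fingers are clear, and the cup, bottle and timer look unmoved.

```bash
python3 -c "
from workcell import *
print(finish_job())"
```

```text
the job is handed in; nothing more can be done
None
```

I pushed the slide box through the flap and it lies at the bottom of the ramp; the flap looks shut in the last pictures, the fingers are clear, and the job was handed in at about 13 s, though `finish_job()` returned no verdict.

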